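# Stand the resin column over the hidden batten

### The arm

A 6-joint arm with a two-finger parallel gripper is mounted at the origin on the work surface. World frame = base frame: x ahead of the robot, y to its left, z up, the work surface at z = 0. Lengths are in m, angles in rad, forces in N, time in s.
With the tool pointing down it reaches from about 0.25 to 0.775 m from the base axis. Payload 4 kg.
Tool frame: the origin (TCP) lies between the finger pads; the fingertips stand 11 mm ahead of it and the grasp point (between the pads) lies 8 mm behind it; z points along the fingers, y is the direction in which the jaws open and shut (so a half turn about z gives the same grasp; the last joint's range is limited). The gripper opens to 94 mm and grips with 3 to 60 N. Pads are 16 mm wide; open, the fingers measure 119 mm over their backs; the gripper's body (75 mm by 177 mm) begins 78 mm behind the grasp point.
Start: joints at [1.245, 0.087, 1.371, -0, 1.684, -0.103], TCP at [0.122, 0.536, 0.217] pointing down, gripper open.
Joint ranges: [-3.1, 3.1], [-0.76, 2.03], [0.27, 2.55], [-1.08, 4.22], [0.17, 2.65], [-2.57, 2.57]. Speed limits (rad/s): [2.79, 2.79, 3.14, 3.14, 3.14, 3.14].

### API

Orientations are given as [roll, pitch, yaw] about the fixed x, y, z axes, in that order (R = Rz(yaw) Ry(pitch) Rx(roll)).
In Python, from bench import get_obs, cams, ticket gives the robot as it stands. The module is installed in compiled form; this text tells all that it offers.
- The arm moves only by the shell command python3 -m crank 'ROWS'. ROWS is JSON, a list of rows, each an object of numbers: "tx", "ty", "tz": the shift along the tool's x, y, z in cm; "twist": the turn about the tool's z in degrees; "grip": the opening, from 0 (shut) to 1 (fully open). In form: [{"tx": .., "ty": .., "tz": .., "twist": .., "grip": ..}, ...]. A call has 1 to 12 rows; each row shifts and turns the commanded pose from where the row before left it, along the tool's axes as they then stand; what a row does not reach is not made up. A row lasts 1/8 s, in which the tool goes at most 62.5 mm and 10.7 degrees, less where a joint would pass 70% of its speed; a pose out of reach is approached as far as the arm can. A call is refused whole if a number of a shift passes 6.25 or a number of a turn 10.7, either way. A call with a gripper value outside its range is refused whole. The fingers move at their own pace and stop on an object; the grip force is fixed at half the most. Time passes only in rows, so rows that do not move let the fingers close. It gives the time, the measured TCP pose, the force and the opening at its end, in the units of the state.
- get_obs(): the state, without advancing time (a new reading comes with each control period).
- cams.snapshot(name): name is "side" or "top"; returns a dict with "frame" (420x560x3 uint8, red, green, blue), "intrinsics" (3x3 intrinsics, pixels), "dist" ([k1, k2, p1, p2, k3] as OpenCV has them; the pictures are not rectified), "R" (3x3) and "t" (3): a world point X has camera coordinates R X + t. Camera axes: x right, y down, z forward; pixel columns grow to the right and rows downward; lengths in m; the calibration is good to about 2 mm. A picture is of the moment at which its call begins. There is no depth.
- ticket.close_job(): hands the job in, once; it reports no verdict.
Trained networks look in a picture, given as the dict that the camera call returned (one of the last four; its "shot" number tells which), for a name from the list of things; names that differ only in an ending like _2 or _b are one class to them, and where a whole thing is asked for, a point or a joint stands for the part that bears it (a point fixed in the world has none). Each returns a list of dicts, best first, with "conf" (0 to 1); they miss things now and then, are a little off and sometimes report something else, mostly with a low value. They report only what shows in the picture. A call takes as long as a camera call. They do not tell look-alikes from the thing itself.
- cams.outline_of(picture, query): "region" (420x560 bool, what is visible of it) and "centre" ([column, row] in pixels, amid what is visible of it).
The state is a dict: "time": time; "joint_positions": joint angles; "qvel": joint speeds; "joint_torque": joint torques, N m; "tool_pos": TCP position; "ee_rot": TCP orientation; "wrist_force": force on the tool from outside, world axes, zero at the start; "wrist_torque": the same for the moment, N m; "width": finger opening in m.
Only numpy, scipy, OpenCV 4.12 (cv2) and the standard library are available. Lean on these libraries where they do the work, as an engineer would, in place of code of your own. Each camera call takes 0.05 s, during which the arm holds its last target.

### The job

The black ruined column is too heavy for the springy oak strip panel except over the one batten hidden beneath it. First press gently along the panel with closed fingertips (well under 20 N) to find where it stops giving, then pick up the column and gently stand it upright on the panel, centred over the batten and wholly on the strips, so that the panel never sags under it. Let go of it there, and leave the other things where they are.

Things in the scene. Friction and masses are not known exactly. Their poses are not given: they have to be found in the camera images.
- panel: Fixed raised panel of 22 half-round oak strips (reeds; 13 mm each along y, full width along x), light and medium brown in turn. Origin: centre of the underside; z up, long axis y. Crests at z = 45 mm, the grooves between 3 mm lower; 286 mm long (y +-143), 124 mm wide (x +-62). Dark end blocks beyond y = +-143, 16 mm long, rigid, level with the crests. Pressing with over 20 N breaks it.
- panel_top (a point): Centre of the unloaded crest plane. Each strip is sprung on its own: it starts to sink at about 0.7 N, then 1 mm per 0.15 N more, and stops hard at 8 mm, so shut fingertips (over 2 or 3 strips) sink at 1.5 to 3 N, alike all along the panel. Only the 2 or 3 strips over the batten, evenly about its centre line within 7 mm, are stiff: they give less than 1 mm at 10 N.
- search_end (a point): Point on the crest plane on the panel's long middle line, at panel y = +85 mm. The one hidden rigid batten is 24 mm wide along y, runs along the panel's x under the full width, and its centre line is anywhere from y = -85 to +85 mm. The column must stand with its axis within about 6 mm of the middle of the stiff stretch; elsewhere it sinks 4 to 8 mm or leans.
- column: Loose black steel-cored resin ruined column, 0.7 to 0.95 kg, 117 mm high, upright on the platform on the robot's side of the panel. Origin: centre of its underside; z up its axis. Square foot 56 x 56 mm, 12 mm high, then round, 52 mm up to 20 mm, then a round shaft 43 mm in diameter from 20 to 102 mm high (grip there), broken lumps on top within the shaft's width.
- pawn: Bystander: loose maple pawn, 38 mm wide, 63 mm high, origin at the centre of its underside. Must not be moved.
- shrub: Bystander: loose green plastic shrub cluster on a round cork base 52 mm wide, 45 mm high, origin at the centre of its underside. Must not be moved.
- tray: Bystander: clear acrylic open tray, 160 x 220 x 35 mm, origin at the centre of its underside, at the right side. Must not be moved.
- jar: Bystander: small red jar with white cap, 44 mm wide, 55 mm high, origin at the centre of its underside, far left. Must not be moved.
- brush: Bystander: brush 170 mm long lying beyond the panel, low, origin under its middle. Must not be moved.
Not all that is in view belongs to the job. Of the things that look like the column, take the one that is nearest to the robot's base at the start.

How it is judged:
On the way, in this order (a step that is already met when the one before it is completed fails the run):
1. the panel is pressed with the fingertips (over 1 N) while the column still stands at its start (contact force between the fingers and panel above 1 N and distance of column from where it was at the start of the episode below 0.015 m), for 0.2 s.
2. the column is picked up, clear of the platform (height (world z) of column above 0.035 m and contact force between the fingers and column above 1 N), for 0.2 s.
At the end, for the whole second after the job is handed in: The column stands at rest and released on the panel's strips, upright within 2 degrees, its foot wholly on the strips (axis within 25 mm of the panel's long middle line and 106 mm of its middle) and its underside sunk less than 2 mm below the unloaded crests (x of column in the frame of panel between -0.025 and 0.025 m and y of column in the frame of panel between -0.106 and 0.106 m and z of column in the frame of panel between 0.043 and 0.048 m and angle between column's own z axis and vertical below 0.035 rad and contact force between column and panel above 3 N and linear speed of column below 0.01 m/s and angular speed of column below 0.1 rad/s); the robot touches nothing.
It fails at once if the gripper presses the panel with more than 20 N, or the column is banged down on it with more than 60 N (contact force between any of the arm, the fingers and panel above 20 N or contact force between column and panel above 60 N).
It fails at once if the panel sags more than 3.5 mm under the column (contact force between column and panel above 1 N and z of column in the frame of panel between 0.02 and 0.0415 m).
It fails at once if the column is tipped over (angle between column's own z axis and vertical above 0.6 rad).
It fails at once if a bystander is moved by more than 20 mm (distance of any of pawn, shrub, tray, jar, brush from where it was at the start of the episode above 0.02 m).
It also fails if it takes over 64 s, if anything falls off the work surface, if the arm or the gripper's body presses on something with over 40 N, if the wrist force passes 120 N, or if a joint passes its speed limit or range.

## Working session

There is one attempt and no reset: what is moved stays moved. The work goes in short steps, Python scripts to look and compute and a shell command to move; the robot and the scene stay as the last step left them, time stands still between calls to the robot, and variables do not carry over. Pictures are saved under pics/ and viewed, and the job is handed in when it is done.

```bash
mkdir -p pics
python3 - <<'E'
from bench import get_obs,cams
import cv2,pickle
print(get_obs())
for n in("side","top"):
    p=cams.snapshot(n);pickle.dump(p,open(n+'.pkl','wb'))
    cv2.imwrite(f'pics/{n}0.png',cv2.cvtColor(p['frame'],cv2.COLOR_RGB2BGR))
    print(n,p['t'],p['R'],p['intrinsics'],p['dist'])
    for q in('panel','column','pawn','shrub','tray','jar','brush'):
        print(q,[(round(d['conf'],2),[round(float(c),1) for c in d['centre']],int(d['region'].sum())) for d in cams.outline_of(p,q)])
E
```

```text
{'time': 0.0, 'joint_positions': array([ 1.24493892e+00,  8.79375696e-02,  1.37222914e+00,  6.78803582e-06,
        1.68358088e+00, -1.03098813e-01]), 'qvel': array([-0.00015722, -0.00195678,  0.0004194 ,  0.00092488, -0.00060393,
       -0.00084328]), 'joint_torque': array([-5.03090416e-05, -3.40176845e+01, -3.02432263e+01,  7.18780607e-02,
        3.28722631e-02, -1.97689506e-04]), 'tool_pos': array([0.12134288, 0.53592108, 0.21532641]), 'ee_rot': array([-3.13944986e+00, -2.28488123e-04,  2.91883457e+00]), 'wrist_force': array([ 0.69387286, -0.40078084, -0.43113902]), 'wrist_torque': array([ 0.03298916,  0.02426577, -0.043979  ]), 'width': 0.0943064151296312}
side [-0.63196454  0.11162545  0.80480925] [[ 0.96752181 -0.25276283  0.00353672]
 [-0.12921828 -0.50654786 -0.85247399]
 [ 0.21726525  0.82433017 -0.52275767]] [[385.15620672   0.         280.45910821]
 [  0.         385.15620672 208.71430842]
 [  0.           0.           1.        ]] [0.00631551 0.         0.         0.         0.        ]
panel [(0.87, [275.1, 223.6], 5159)]
column [(0.91, [182.6, 177.5], 806)]
pawn [(0.68
[... 186 characters left out ...]
1], 681), (0.44, [289.3, 366.4], 13214)]
top [-0.06785189  0.6131806   1.12441591] [[ 1.73935381e-02 -9.99843693e-01  3.17074297e-03]
 [-9.89927565e-01 -1.76664927e-02 -1.40468182e-01]
 [ 1.40502242e-01 -6.95567179e-04 -9.90080116e-01]] [[505.43719476   0.         280.10597599]
 [  0.         505.43719476 214.52636594]
 [  0.           0.           1.        ]] [0.01703902 0.         0.         0.         0.        ]
panel [(0.96, [258.7, 206.0], 7234)]
column [(0.75, [107.7, 271.8], 818), (0.62, [156.1, 289.2], 729)]
pawn [(0.56, [333.7, 294.1], 194)]
shrub [(0.57, [244.7, 286.2], 384)]
tray [(0.86, [432.7, 242.6], 6711)]
jar [(0.87, [114.6, 180.0], 387)]
brush [(0.96, [252.0, 142.4], 885)]
```

View pics/side0.png

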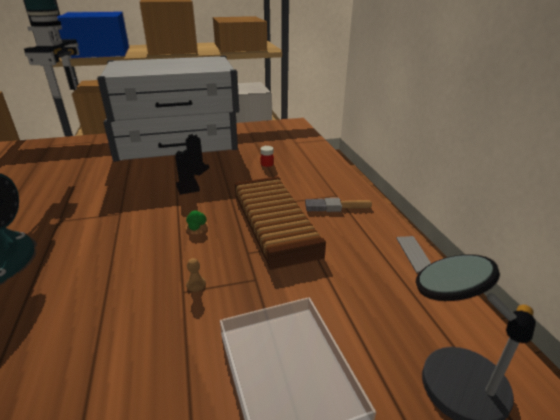

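View pics/top0.png

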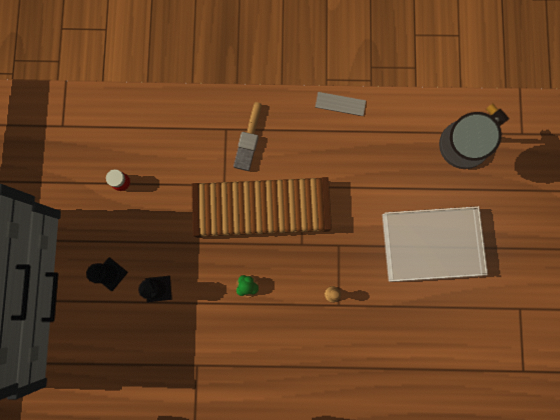

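The top picture shows two black columns, at (106,272) and (156,289). In the side picture they overlap at about (193,150) and (185,172). I'll work out positions and enlarge both.

```bash
cat > h.py <<'E'
import numpy as np,cv2,pickle
def ray(p,uv,z):
    n=cv2.undistortPoints(np.array([[uv]],float),p['intrinsics'],np.array(p['dist'],float))[0,0]
    R,t=np.array(p['R']),np.array(p['t']); c=-R.T@t; d=R.T@np.array([n[0],n[1],1])
    return c+d*(z-c[2])/d[2]
def proj(p,X):
    return cv2.projectPoints(np.array(X,float).reshape(-1,1,3),cv2.Rodrigues(np.array(p['R']))[0],np.array(p['t'],float),p['intrinsics'],np.array(p['dist'],float))[0][:,0]
E
python3 - <<'E'
from h import *
t=pickle.load(open('top.pkl','rb'));s=pickle.load(open('side.pkl','rb'))
for n,uv,z in[('A',(112,274),.012),('B',(160,289),.012),('pawn',(333,294),.03),('shrub',(246,286),.02),('jar',(117,180),.04)]:
    X=ray(t,uv,z);print(n,X.round(3),np.hypot(*X[:2]).round(3), proj(s,X).round(0), proj(t,[0,0,0]).round())
for uv in [(195,185),(328,179),(330,229),(196,237)]: print(ray(t,uv,.045).round(4))
a=cv2.cvtColor(t['frame'],cv2.COLOR_RGB2BGR)
c=cv2.resize(a[245:315,70:190],None,fx=6,fy=6,interpolation=cv2.INTER_CUBIC); c=np.clip(c.astype(float)*2.5,0,255).astype(np.uint8)
cv2.imwrite('pics/cropT.png',c)
a=cv2.cvtColor(s['frame'],cv2.COLOR_RGB2BGR)
c=cv2.resize(a[125:205,160:230],None,fx=7,fy=7,interpolation=cv2.INTER_CUBIC);c=np.clip(c.astype(float)*2.,0,255).astype(np.uint8)
cv2.imwrite('pics/cropS.png',c)
a=cv2.cvtColor(t['frame'],cv2.COLOR_RGB2BGR)
cv2.imwrite('pics/cropP.png',cv2.resize(a[170:245,185:340],None,fx=5,fy=5,interpolation=cv2.INTER_CUBIC))
E
```

```text
A [0.472 0.332 0.012] 0.577 [[195. 167.]] [[249. 492.]]
B [0.439 0.218 0.012] 0.491 [[186. 185.]] [[249. 492.]]
pawn [ 0.435 -0.181  0.03 ] 0.471 [[194. 273.]] [[249. 492.]]
shrub [0.45  0.019 0.02 ] 0.45 [[195. 220.]] [[249. 492.]]
jar [0.689 0.325 0.04 ] 0.762 [[265. 152.]] [[249. 492.]]
[0.6798 0.1419 0.045 ]
[ 0.6997 -0.1672  0.045 ]
[ 0.5825 -0.1723  0.045 ]
[0.5586 0.1347 0.045 ]
```

View pics/cropT.png

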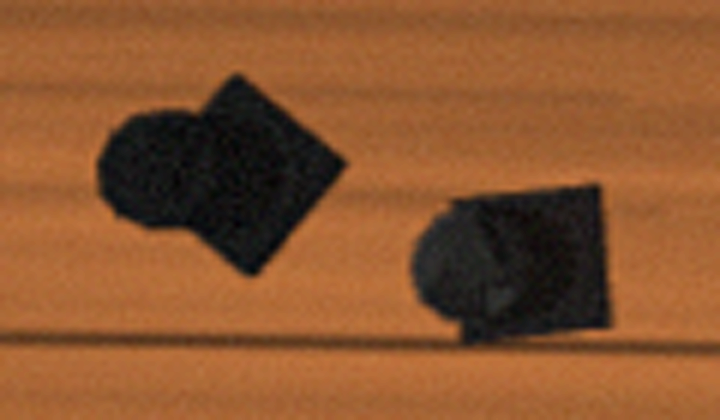

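View pics/cropS.png

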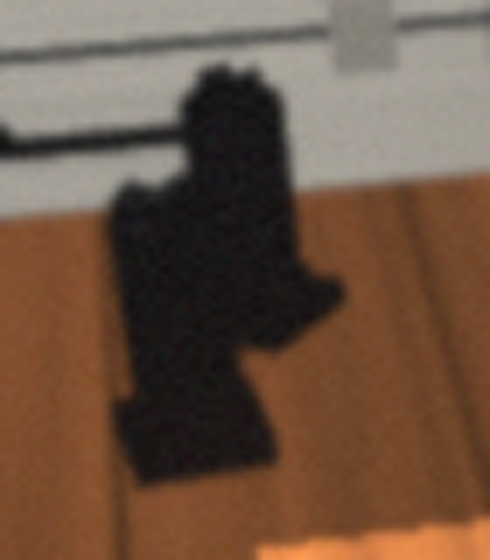

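View pics/cropP.png

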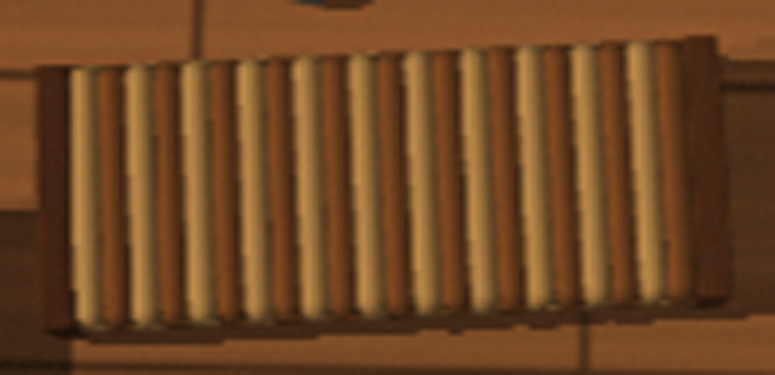

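B at (157,289) is the column to take: it lies 0.49 m from the base, against 0.58 m for A at (106,272), and the crop confirms it. Next I fit the models to the silhouettes.

```bash
cat > fit.py <<'E'
from h import *
from scipy.optimize import minimize
S=4
def hullmask(p,X,m,roi):
    u0,v0,u1,v1=roi
    q=((proj(p,X)+.5-[u0,v0])*S)
    h=cv2.convexHull(q.astype(np.float32))
    cv2.fillConvexPoly(m,np.round(h*16).astype(np.int32),1,shift=4)
def rz(a): c,s=np.cos(a),np.sin(a); return np.array([[c,-s],[s,c]])
def box(x,y,a,hx,hy,z0,z1):
    c=np.array([[i*hx,j*hy] for i in(-1,1) for j in(-1,1)])@rz(a).T+[x,y]
    return np.vstack([np.c_[c,[z]*4] for z in(z0,z1)])
th=np.linspace(0,2*np.pi,40)
def cyl(x,y,r,z0,z1):
    c=np.c_[x+r*np.cos(th),y+r*np.sin(th)]
    return np.vstack([np.c_[c,[z]*40] for z in(z0,z1)])
def colparts(x,y,a,z=0): return [box(x,y,a,.028,.028,z,z+.012),cyl(x,y,.026,z+.012,z+.02),cyl(x,y,.0215,z+.02,z+.105)]
def run(views,parts,x0,steps):
    # views: list of (p,roi,target mask float)
    def cost(v):
        e=0
        for p,roi,T in views:
            m=np.zeros(((roi[3]-roi[1])*S,(roi[2]-roi[0])*S),np.uint8)
            for X in parts(v): hullmask(p,X,m,roi)
            f=cv2.resize(m.astype(np.float32),(T.shape[1],T.shape[0]),interpolation=cv2.INTER_AREA)
            e+=np.abs(f-T).sum()
        return e
    x0=np.array(x0,float); sx=np.vstack([x0]+[x0+np.eye(len(x0))[i]*steps[i] for i in range(len(x0))])
    r=minimize(cost,x0,method='Nelder-Mead',options=dict(initial_simplex=sx,maxiter=900,xatol=1e-5,fatol=.05))
    return r.x,r.fun,[float(T.sum()) for _,_,T in views]
E
python3 - <<'E'
from fit import *
from bench import cams
t=pickle.load(open('top.pkl','rb'));s=pickle.load(open('side.pkl','rb'))
def dark(p,roi):
    f=p['frame'][roi[1]:roi[3],roi[0]:roi[2]].astype(float)
    sat=f.max(2)   # red channel of wood is high
    return np.clip((60-f[...,0])/35,0,1)
rt=(78,250,180,310);rs=(170,140,215,200)
T=dark(t,rt);Sd=dark(s,rs)
cv2.imwrite('pics/m.png',np.vstack([cv2.resize(T*255,None,fx=5,fy=5),np.pad(cv2.resize(Sd*255,None,fx=5,fy=5),((0,0),(0,510-225)))]))
pp=lambda v: colparts(*v[:3])+colparts(*v[3:])
for vs in ([(t,rt,T)],[(s,rs,Sd)],[(t,rt,T),(s,rs,Sd)]):
    x,f,n=run(vs,pp,[.439,.218,0.,.472,.332,.75],[.01,.01,.1,.01,.01,.1]);print(x.round(4),f,n)
np_=None
tp=cams.snapshot('top');sp=cams.snapshot('side')
bp=lambda v:[box(v[0],v[1],v[2],.062,.159,0.0,.045)]
V=[]
for p in(tp,sp):
    r=cams.outline_of(p,'panel')[0]['region']; cv2.imwrite(f"pics/reg{p['shot']}.png",r.astype(np.uint8)*255)
    V.append((p,(0,0,560,420),r.astype(np.float32)))
for vs in (V[:1],V[1:],V):
    x,f,n=run(vs,bp,[.63,-.016,.08],[.01,.01,.05]);print('panel',x.round(4),f,n)
E
```

```text
[0.4404 0.2245 0.1233 0.4729 0.338  0.9173] 185.43214285714288 [1665.7714285714287]
[0.4401 0.2231 0.141  0.4725 0.3359 0.8905] 131.0910714285714 [1316.2285714285713]
[0.4405 0.2227 0.1331 0.473  0.3378 0.9233] 323.0035714285715 [1665.7714285714287, 1316.2285714285713]
panel [ 0.6341 -0.0128  0.0653] 242.625 [7381.0]
panel [ 0.6343 -0.0097  0.0543] 324.875 [4984.0]
panel [ 0.6344 -0.012   0.061 ] 611.375 [7381.0, 4984.0][ WARN:0@1.374] global loadsave.cpp:1063 imwrite_ Unsupported depth image for selected encoder is fallbacked to CV_8U.
```

View pics/m.png

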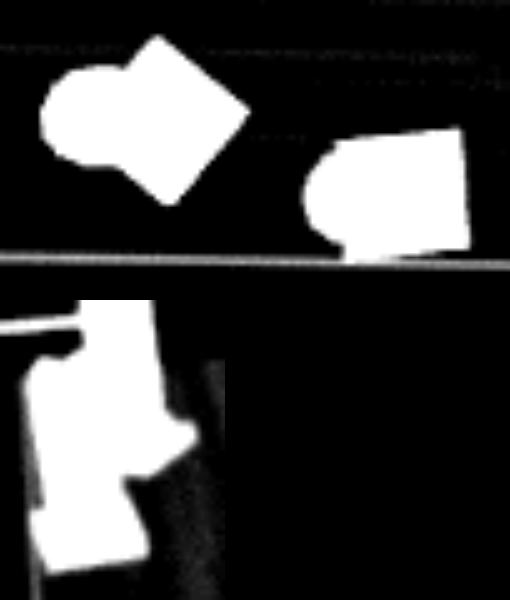

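Run:
```python
from fit import *
t=pickle.load(open('top.pkl','rb'));s=pickle.load(open('side.pkl','rb'))
F=6
def over(p,roi,name,v,F):
    u0,v0,u1,v1=roi
    a=cv2.cvtColor(p['frame'],cv2.COLOR_RGB2BGR)[v0:v1,u0:u1]
    a=np.clip(cv2.resize(a,None,fx=F,fy=F,interpolation=cv2.INTER_CUBIC).astype(float)*1.5,0,255).astype(np.uint8)
    L=[]
    x,y,w=v
    for yy in [-.159,-.143,-.117,-.0910,-.065,-.039,-.013,.013,.039,.065,.091,.117,.143,.159]:
        zz=.045 if abs(yy)>.15 else .042
        L.append([np.r_[rz(w)@[sx*.062,yy]+[x,y],zz] for sx in(-1,1)])
    for sx in(-1,1): L.append([np.r_[rz(w)@[sx*.062,yy]+[x,y],.045] for yy in(-.159,.159)])
    for l in L:
        q=((proj(p,l)+.5-[u0,v0])*F).round().astype(int)
        cv2.line(a,tuple(map(int,q[0])),tuple(map(int,q[1])),(255,255,0),1)
    cv2.imwrite(name,a)
over(t,(185,170,315+25,245),'pics/ovT.png',(.6342,-.0125,.0645),5)
over(s,(230,172,330,265),'pics/ovS.png',(.6342,-.0125,.0645),6)
```

```text
(no output)
```

View pics/ovT.png

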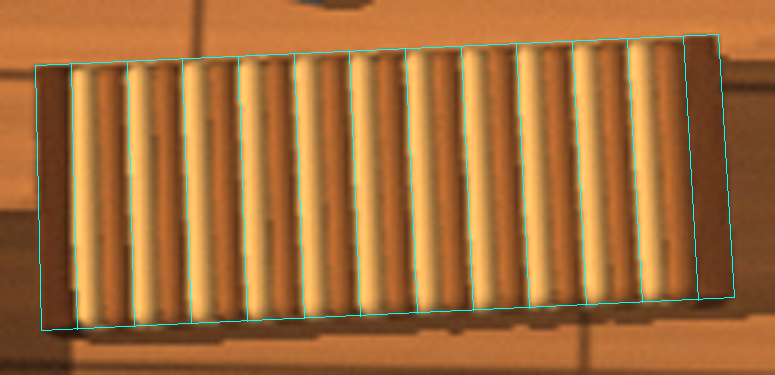

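View pics/ovS.png

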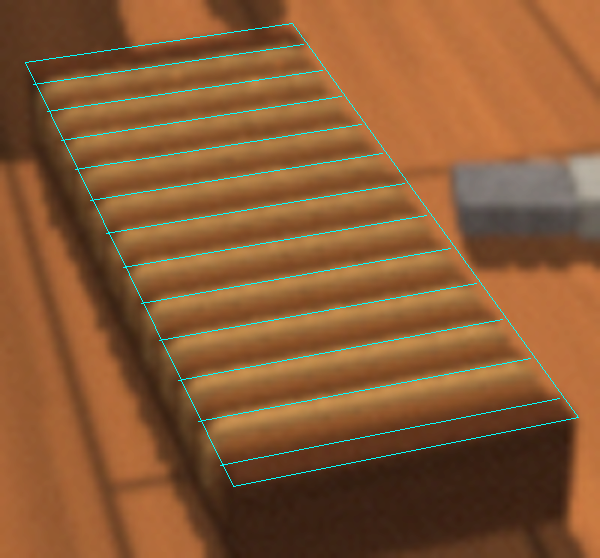

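The overlay fits to about 1–2 mm, giving panel ≈ (0.634, -0.012) with yaw 0.063. I turn the tool so its x axis runs along panel +y, and shut the fingers.

```bash
python3 -m crank '[{"twist":10.5,"grip":0},{"twist":10.5,"grip":0},{"twist":10.5,"grip":0},{"twist":10.5,"grip":0},{"twist":10.5,"grip":0},{"twist":10.5,"grip":0},{"twist":10.6,"grip":0}]'
cat > go.py <<'E'
import sys
from fit import *
from bench import get_obs
P=np.array([.6342,-.0122]);W=.063
def panel_xy(xy): return rz(-W)@(np.array(xy)-P)
def world(px,py): return P+rz(W)@[px,py]
def to(x,y,z):
    o=get_obs(); y0=o['ee_rot'][2]
    d=np.array([x,y])-o['tool_pos'][:2]
    print('tx %.2f ty %.2f tz %.2f cm yaw %.4f'%(100*(d@[np.cos(y0),np.sin(y0)]),100*(d@[np.sin(y0),-np.cos(y0)]),100*(o['tool_pos'][2]-z),y0))
E
python3 -c "
from go import *
to(*world(0,.0845),.1); print(get_obs()['ee_rot'],get_obs()['wrist_force'])"
```

```text
tx -59.74 ty -34.07 tz 11.65 cm yaw 2.9188
[ 3.14149058e+00 -9.23958048e-06  2.91879750e+00] [-0.53938644 -0.24507687 -0.58667191]invalid input at $[0]: expected keys tx, ty, tz, twist, grip
```

```bash
python3 -m crank '[{"tx":0,"ty":0,"tz":0,"twist":10.5,"grip":0},{"tx":0,"ty":0,"tz":0,"twist":10.5,"grip":0},{"tx":0,"ty":0,"tz":0,"twist":10.5,"grip":0},{"tx":0,"ty":0,"tz":0,"twist":10.5,"grip":0},{"tx":0,"ty":0,"tz":0,"twist":10.5,"grip":0},{"tx":0,"ty":0,"tz":0,"twist":10.5,"grip":0},{"tx":0,"ty":0,"tz":0,"twist":10.6,"grip":0}]'
python3 -c "
from go import *
to(*world(0,.0845),.1); print(get_obs()['ee_rot'],get_obs()['wrist_force'])"
```

```text
time: 1.88
tool_pos: [0.1215, 0.5364, 0.2165]
ee_rot: [-3.142, -0.0, 1.628]
wrist_force: [0.2, -0.1, -0.1]
width: 0.0275
tx -49.26 ty 47.99 tz 11.65 cm yaw 1.6281
[-3.14156672e+00 -8.26679228e-05  1.62812506e+00] [ 0.23015055 -0.05980847 -0.05442547]
```

```bash
python3 -m crank '[{"tx":-4.1,"ty":4,"tz":0,"twist":0,"grip":0},{"tx":-4.1,"ty":4,"tz":0,"twist":0,"grip":0},{"tx":-4.1,"ty":4,"tz":0,"twist":0,"grip":0},{"tx":-4.1,"ty":4,"tz":0,"twist":0,"grip":0},{"tx":-4.1,"ty":4,"tz":0,"twist":0,"grip":0},{"tx":-4.1,"ty":4,"tz":0,"twist":0,"grip":0},{"tx":-4.1,"ty":4,"tz":0,"twist":0,"grip":0},{"tx":-4.1,"ty":4,"tz":0,"twist":0,"grip":0},{"tx":-4.1,"ty":4,"tz":0,"twist":0,"grip":0},{"tx":-4.1,"ty":4,"tz":0,"twist":0,"grip":0},{"tx":-4.1,"ty":4,"tz":0,"twist":0,"grip":0},{"tx":-4.1,"ty":4,"tz":0,"twist":0,"grip":0}]'
python3 -c "
from go import *
to(*world(0,.0845),.062)"
```

```text
time: 3.38
tool_pos: [0.6331, 0.0744, 0.2165]
ee_rot: [3.141, -0.0, 1.634]
wrist_force: [0.6, 0.6, 0.9]
width: 0.0005
tx -0.20 ty -0.43 tz 15.45 cm yaw 1.6341
```

```bash
python3 -m crank '[{"tx":-0.2,"ty":-0.4,"tz":5,"twist":0,"grip":0},{"tx":0,"ty":0,"tz":5,"twist":0,"grip":0},{"tx":0,"ty":0,"tz":3.5,"twist":0,"grip":0},{"tx":0,"ty":0,"tz":1.5,"twist":0,"grip":0},{"tx":0,"ty":0,"tz":0,"twist":0,"grip":0},{"tx":0,"ty":0,"tz":0,"twist":0,"grip":0}]'
python3 -c "
from go import *
to(*world(0,.0845),.056); print(panel_xy(get_obs()['tool_pos'][:2]))"
```

```text
time: 4.12
tool_pos: [0.6294, 0.0738, 0.0689]
ee_rot: [3.137, 0.0, 1.634]
wrist_force: [-0.1, 0.1, 0.2]
width: 0.0005
tx -0.16 ty -0.06 tz 1.29 cm yaw 1.6344
[0.00060752 0.08609065]
```

```bash
python3 -m crank '[{"tx":-0.16,"ty":-0.05,"tz":1,"twist":0,"grip":0},{"tx":0,"ty":0,"tz":0,"twist":0,"grip":0}]'; python3 -m crank '[{"tx":0,"ty":0,"tz":0.1,"twist":0,"grip":0},{"tx":0,"ty":0,"tz":0.1,"twist":0,"grip":0}]';python3 -m crank '[{"tx":0,"ty":0,"tz":0.1,"twist":0,"grip":0}]'
python3 -c "
from go import *
to(*world(0,.0845),.056); print(panel_xy(get_obs()['tool_pos'][:2]))"
```

```text
time: 4.38
tool_pos: [0.6274, 0.0718, 0.0563]
ee_rot: [-3.142, 0.0, 1.634]
wrist_force: [0.1, 0.5, 0.6]
width: 0.0005
time: 4.62
tool_pos: [0.6276, 0.0719, 0.055]
ee_rot: [3.141, 0.0, 1.634]
wrist_force: [-1.5, -0.5, 3.1]
width: 0.0002
time: 4.75
tool_pos: [0.6277, 0.0719, 0.0546]
ee_rot: [3.141, 0.0, 1.634]
wrist_force: [-2.4, -0.5, 7.4]
width: 0.0001
tx 0.01 ty 0.11 tz -0.14 cm yaw 1.6342
[-0.00114845  0.08435352]
```

7.4 N with almost no sinking, so this strip (y ≈ +84.5) seems stiff. I'll probe its neighbours in 13 mm steps.

```bash
python3 -m crank '[{"tx":0,"ty":0.1,"tz":-0.6,"twist":0,"grip":0},{"tx":-1.3,"ty":0,"tz":0,"twist":0,"grip":0},{"tx":0,"ty":0,"tz":0,"twist":0,"grip":0},{"tx":0,"ty":0,"tz":0.4,"twist":0,"grip":0},{"tx":0,"ty":0,"tz":0,"twist":0,"grip":0}]'; python3 -m crank '[{"tx":0,"ty":0,"tz":0.1,"twist":0,"grip":0},{"tx":0,"ty":0,"tz":0,"twist":0,"grip":0}]';python3 -m crank '[{"tx":0,"ty":0,"tz":0.1,"twist":0,"grip":0},{"tx":0,"ty":0,"tz":0,"twist":0,"grip":0}]'
python3 -c "
from go import *
print(panel_xy(get_obs()['tool_pos'][:2]))"
```

```text
time: 5.38
tool_pos: [0.6296, 0.0587, 0.0561]
ee_rot: [3.141, 0.001, 1.634]
wrist_force: [-1.2, -0.2, 4.5]
width: 0.0008
time: 5.62
tool_pos: [0.6296, 0.0587, 0.056]
ee_rot: [3.14, 0.001, 1.634]
wrist_force: [-2.2, -1.5, 8.3]
width: 0.0006
time: 5.88
tool_pos: [0.6297, 0.0587, 0.0559]
ee_rot: [3.14, 0.001, 1.634]
wrist_force: [-2.4, -0.3, 11.1]
width: 0.0003
[-6.73393327e-05  7.10816236e-02]
```

```bash
python3 -m crank '[{"tx":0.05,"ty":0,"tz":-0.8,"twist":0,"grip":0},{"tx":-1.3,"ty":0,"tz":0,"twist":0,"grip":0},{"tx":0,"ty":0,"tz":0,"twist":0,"grip":0},{"tx":0,"ty":0,"tz":0.4,"twist":0,"grip":0},{"tx":0,"ty":0,"tz":0,"twist":0,"grip":0}]'; python3 -m crank '[{"tx":0,"ty":0,"tz":0.1,"twist":0,"grip":0},{"tx":0,"ty":0,"tz":0,"twist":0,"grip":0}]';python3 -m crank '[{"tx":0,"ty":0,"tz":0.1,"twist":0,"grip":0},{"tx":0,"ty":0,"tz":0,"twist":0,"grip":0}]'
python3 -c "
from go import *
print(panel_xy(get_obs()['tool_pos'][:2]))"
```

```text
time: 6.5
tool_pos: [0.6297, 0.0466, 0.0566]
ee_rot: [-3.14, -0.0, 1.634]
wrist_force: [-0.3, -0.3, 0.0]
width: 0.0006
time: 6.75
tool_pos: [0.63, 0.0468, 0.0564]
ee_rot: [-3.141, -0.0, 1.635]
wrist_force: [0.2, 0.5, 0.3]
width: 0.0004
time: 7.0
tool_pos: [0.6302, 0.0467, 0.0561]
ee_rot: [3.141, -0.0, 1.634]
wrist_force: [-1.4, 0.5, 3.4]
width: 0.0003
[-0.00030367  0.05907984]
```

```bash
python3 -m crank '[{"tx":0,"ty":0,"tz":0.1,"twist":0,"grip":0},{"tx":0,"ty":0,"tz":0,"twist":0,"grip":0}]';python3 -m crank '[{"tx":0,"ty":0,"tz":0.1,"twist":0,"grip":0},{"tx":0,"ty":0,"tz":0,"twist":0,"grip":0}]'
```

```text
time: 7.25
tool_pos: [0.6302, 0.0467, 0.0559]
ee_rot: [3.141, -0.0, 1.634]
wrist_force: [-3.1, 0.1, 7.6]
width: 0.0004
time: 7.5
tool_pos: [0.6302, 0.0467, 0.0559]
ee_rot: [3.141, -0.0, 1.634]
wrist_force: [-5.3, -0.5, 9.5]
width: 0.0008
```

```bash
python3 -m crank '[{"tx":0,"ty":0,"tz":-0.8,"twist":0,"grip":0},{"tx":-1.35,"ty":0,"tz":0,"twist":0,"grip":0},{"tx":0,"ty":0,"tz":0,"twist":0,"grip":0},{"tx":0,"ty":0,"tz":0.4,"twist":0,"grip":0},{"tx":0,"ty":0,"tz":0,"twist":0,"grip":0}]'; python3 -m crank '[{"tx":0,"ty":0,"tz":0.1,"twist":0,"grip":0},{"tx":0,"ty":0,"tz":0.05,"twist":0,"grip":0}]';python3 -m crank '[{"tx":0,"ty":0,"tz":0.1,"twist":0,"grip":0},{"tx":0,"ty":0,"tz":0,"twist":0,"grip":0}]';python3 -m crank '[{"tx":0,"ty":0,"tz":0.1,"twist":0,"grip":0},{"tx":0,"ty":0,"tz":0,"twist":0,"grip":0}]'
python3 -c "
from go import *
print(panel_xy(get_obs()['tool_pos'][:2]))"
```

```text
time: 8.12
tool_pos: [0.6306, 0.0331, 0.0566]
ee_rot: [-3.14, -0.0, 1.634]
wrist_force: [-0.3, 0.3, -0.6]
width: 0.0005
time: 8.38
tool_pos: [0.6309, 0.0333, 0.0561]
ee_rot: [-3.141, -0.0, 1.634]
wrist_force: [-0.7, 0.3, 1.7]
width: 0.0005
time: 8.62
tool_pos: [0.6309, 0.0333, 0.056]
ee_rot: [3.141, -0.0, 1.634]
wrist_force: [-1.8, 0.2, 5.1]
width: 0.0004
time: 8.88
tool_pos: [0.631, 0.0333, 0.0559]
ee_rot: [3.141, -0.0, 1.634]
wrist_force: [-4.2, 1.0, 7.4]
width: 0.0007
[-0.00036977  0.04558659]
```

```bash
python3 -m crank '[{"tx":0,"ty":0,"tz":-0.8,"twist":0,"grip":0},{"tx":-1.55,"ty":0,"tz":0,"twist":0,"grip":0},{"tx":0,"ty":0,"tz":0,"twist":0,"grip":0},{"tx":0,"ty":0,"tz":0.4,"twist":0,"grip":0},{"tx":0,"ty":0,"tz":0,"twist":0,"grip":0}]'; python3 -m crank '[{"tx":0,"ty":0,"tz":0.1,"twist":0,"grip":0},{"tx":0,"ty":0,"tz":0.05,"twist":0,"grip":0}]';python3 -m crank '[{"tx":0,"ty":0,"tz":0.1,"twist":0,"grip":0},{"tx":0,"ty":0,"tz":0,"twist":0,"grip":0}]';python3 -m crank '[{"tx":0,"ty":0,"tz":0.1,"twist":0,"grip":0},{"tx":0,"ty":0,"tz":0,"twist":0,"grip":0}]'
python3 -c "
from go import *
print(panel_xy(get_obs()['tool_pos'][:2]))"
```

```text
time: 9.5
tool_pos: [0.6313, 0.0177, 0.0568]
ee_rot: [-3.14, -0.0, 1.634]
wrist_force: [-0.2, 0.7, 0.4]
width: 0.0003
time: 9.75
tool_pos: [0.6319, 0.0179, 0.0564]
ee_rot: [-3.142, -0.0, 1.635]
wrist_force: [0.1, 0.1, 0.5]
width: 0.0006
time: 10.0
tool_pos: [0.632, 0.0178, 0.0558]
ee_rot: [3.141, -0.0, 1.634]
wrist_force: [-1.5, 0.8, 0.9]
width: 0.0006
time: 10.25
tool_pos: [0.632, 0.0178, 0.0546]
ee_rot: [3.141, -0.0, 1.634]
wrist_force: [-0.5, -0.1, 2.3]
width: 0.0005
[-0.00028583  0.03003074]
```

```bash
python3 -m crank '[{"tx":0,"ty":0,"tz":0.1,"twist":0,"grip":0},{"tx":0,"ty":0,"tz":0,"twist":0,"grip":0}]'; python3 -m crank '[{"tx":0,"ty":0,"tz":-0.9,"twist":0,"grip":0},{"tx":5.75,"ty":0,"tz":0,"twist":0,"grip":0},{"tx":0,"ty":0,"tz":0,"twist":0,"grip":0},{"tx":0,"ty":0,"tz":0.5,"twist":0,"grip":0},{"tx":0,"ty":0,"tz":0,"twist":0,"grip":0}]'; python3 -c "
from go import *
print(panel_xy(get_obs()['tool_pos'][:2]))"
```

```text
time: 10.5
tool_pos: [0.632, 0.0178, 0.0535]
ee_rot: [3.141, -0.0, 1.634]
wrist_force: [-1.4, 0.6, 2.8]
width: 0.0004
time: 11.12
tool_pos: [0.6279, 0.0739, 0.0566]
ee_rot: [-3.14, 0.0, 1.633]
wrist_force: [0.1, -0.7, -0.5]
width: 0.0007
[-0.00089376  0.08637413]
```

```bash
python3 -m crank '[{"tx":0,"ty":0,"tz":0.1,"twist":0,"grip":0},{"tx":0,"ty":0,"tz":0.05,"twist":0,"grip":0}]';python3 -m crank '[{"tx":0,"ty":0,"tz":0.1,"twist":0,"grip":0},{"tx":0,"ty":0,"tz":0,"twist":0,"grip":0}]';python3 -m crank '[{"tx":0,"ty":0,"tz":0.1,"twist":0,"grip":0},{"tx":0,"ty":0,"tz":0,"twist":0,"grip":0}]'
python3 -c "
from go import *
print(panel_xy(get_obs()['tool_pos'][:2]))"
```

```text
time: 11.38
tool_pos: [0.6284, 0.0741, 0.0561]
ee_rot: [3.142, 0.0, 1.633]
wrist_force: [-0.0, -2.0, -0.3]
width: 0.0004
time: 11.62
tool_pos: [0.6285, 0.0745, 0.0553]
ee_rot: [3.141, 0.001, 1.634]
wrist_force: [0.1, -1.4, 1.6]
width: 0.0002
time: 11.88
tool_pos: [0.6286, 0.0748, 0.0542]
ee_rot: [3.141, 0.0, 1.634]
wrist_force: [-0.1, -2.0, 2.1]
width: 0.0001
[-0.00015399  0.08722215]
```

The stiff strips are at y = +45.5, +58.5 and +71.5, and those at +32 and +86 give. The batten centre is therefore y ≈ +58.5 mm. Now the column.

```bash
python3 -m crank '[{"tx":0,"ty":0,"tz":-5,"twist":0,"grip":0},{"tx":0,"ty":0,"tz":-5,"twist":0,"grip":0.5},{"tx":0,"ty":0,"tz":-1,"twist":0,"grip":1},{"tx":0,"ty":0,"tz":0,"twist":0,"grip":1}]'
python3 -c "
from go import *
to(.4403,.223,.06)"
```

```text
time: 12.38
tool_pos: [0.6285, 0.0755, 0.1641]
ee_rot: [3.141, -0.001, 1.635]
wrist_force: [-0.3, 0.6, -0.9]
width: 0.0268
tx 15.92 ty -17.84 tz 10.41 cm yaw 1.6347
```

```bash
python3 -m crank '[{"tx":4,"ty":-4.5,"tz":0,"twist":0,"grip":1},{"tx":4,"ty":-4.5,"tz":0,"twist":0,"grip":1},{"tx":4,"ty":-4.5,"tz":0,"twist":0,"grip":1},{"tx":3.9,"ty":-4.3,"tz":0,"twist":0,"grip":1},{"tx":0,"ty":0,"tz":0,"twist":0,"grip":1},{"tx":0,"ty":0,"tz":0,"twist":0,"grip":1}]'
python3 - <<'E'
from go import *
to(.4403,.223,.06)
from bench import cams
for n in('top','side'):
    p=cams.snapshot(n); a=cv2.cvtColor(p['frame'],cv2.COLOR_RGB2BGR); cv2.imwrite(f'pics/{n}1.png',a)
E
```

```text
time: 13.12
tool_pos: [0.4401, 0.222, 0.1622]
ee_rot: [-3.139, 0.001, 1.635]
wrist_force: [-0.5, 0.1, -0.5]
width: 0.087
tx 0.09 ty 0.03 tz 10.22 cm yaw 1.6347
```

View pics/side1.png

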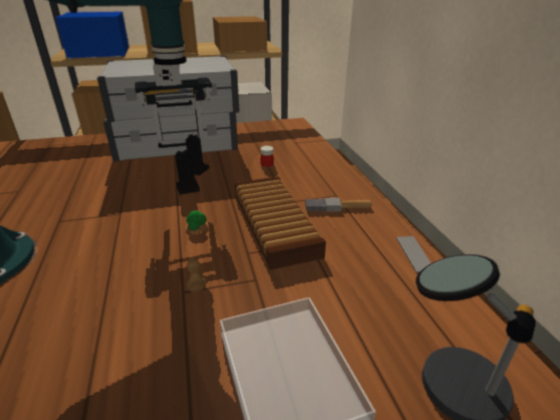

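The side picture shows the open fingers at about (160–200, 100–145), straddling the front column at (185,170). Descending.

```bash
python3 -m crank '[{"tx":0.05,"ty":0,"tz":2.5,"twist":0,"grip":1},{"tx":0,"ty":0,"tz":2.5,"twist":0,"grip":1},{"tx":0,"ty":0,"tz":2.5,"twist":0,"grip":1},{"tx":0,"ty":0,"tz":1.7,"twist":0,"grip":1},{"tx":0,"ty":0,"tz":1,"twist":0,"grip":1},{"tx":0,"ty":0,"tz":0,"twist":0,"grip":1}]'
python3 -m crank '[{"tx":0,"ty":0,"tz":0,"twist":0,"grip":0.6},{"tx":0,"ty":0,"tz":0,"twist":0,"grip":0.3},{"tx":0,"ty":0,"tz":0,"twist":0,"grip":0},{"tx":0,"ty":0,"tz":0,"twist":0,"grip":0},{"tx":0,"ty":0,"tz":0,"twist":0,"grip":0},{"tx":0,"ty":0,"tz":0,"twist":0,"grip":0}]'
python3 - <<'E'
from bench import cams
import cv2
for n in('top','side'):
    p=cams.snapshot(n); a=cv2.cvtColor(p['frame'],cv2.COLOR_RGB2BGR); cv2.imwrite(f'pics/{n}2.png',a)
E
```

```text
time: 13.98
tool_pos: [0.4406, 0.2226, 0.0614]
ee_rot: [-3.14, 0.0, 1.634]
wrist_force: [-1.0, -0.5, 0.8]
width: 0.0942
time: 14.72
tool_pos: [0.4409, 0.2229, 0.0621]
ee_rot: [3.141, -0.0, 1.634]
wrist_force: [0.9, 0.2, 0.1]
width: 0.0406
```

View pics/side2.png

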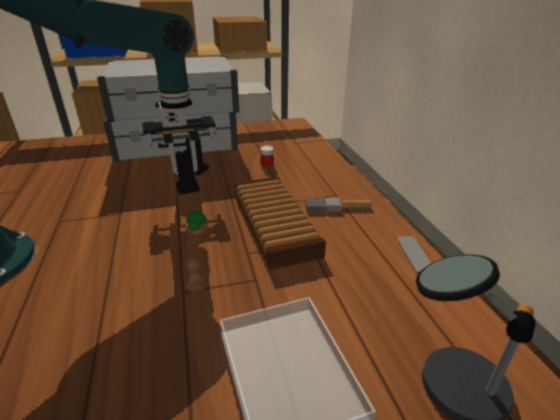

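```bash
python3 -m crank '[{"tx":0,"ty":0,"tz":0,"twist":0,"grip":0},{"tx":0,"ty":0,"tz":-0.3,"twist":0,"grip":0},{"tx":0,"ty":0,"tz":-0.7,"twist":0,"grip":0},{"tx":0,"ty":0,"tz":-1,"twist":0,"grip":0},{"tx":0,"ty":0,"tz":-1,"twist":0,"grip":0},{"tx":0,"ty":0,"tz":0,"twist":0,"grip":0}]'
python3 - <<'E'
from bench import cams,get_obs
import cv2,pickle,numpy as np
print(get_obs()['wrist_torque'],get_obs()['wrist_force'])
L=[]
for n,(u0,v0,u1,v1) in(('top',(70,240,200,320)),('side',(150,110,230,200))):
    p=cams.snapshot(n);pickle.dump(p,open(n+'3.pkl','wb')); a=cv2.cvtColor(p['frame'],cv2.COLOR_RGB2BGR)
    c=a[v0:v1,u0:u1]; c=cv2.resize(c,(int((u1-u0)*400/(v1-v0)),400),interpolation=cv2.INTER_CUBIC); cv2.imwrite(f'pics/{n}3.png',np.clip(c*2.2,0,255).astype(np.uint8))
E
```

```text
time: 15.58
tool_pos: [0.4416, 0.2233, 0.0936]
ee_rot: [3.138, -0.001, 1.634]
wrist_force: [0.4, -1.0, -7.7]
width: 0.0409
[-0.05318008  0.04279361 -0.00047187] [ 0.3892851  -0.98427242 -7.73102396]
```

View pics/side3.png

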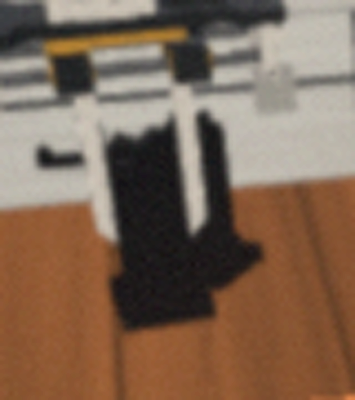

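View pics/top3.png

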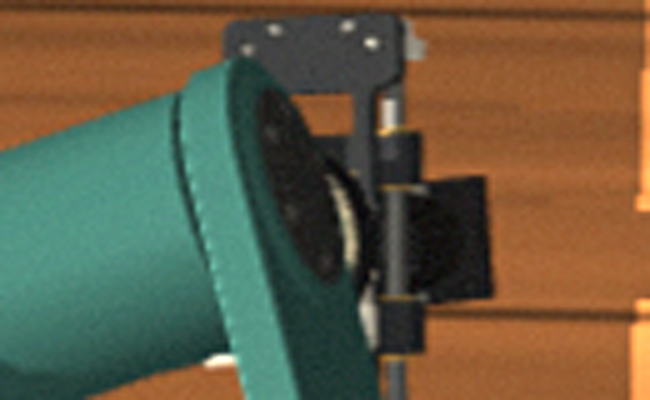

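Run:
```python
from go import *
t=pickle.load(open('top3.pkl','rb'));s=pickle.load(open('side3.pkl','rb'))
for uv in((167.4,275.6),(168.8,299.6)): print(ray(t,(uv[0]-.5,uv[1]-.5),.0315).round(4))
o=pickle.load(open('top.pkl','rb'))
# same corners at start
for uv in((170,275.8),(171.3,299.2)): print(ray(o,(uv[0]-.5,uv[1]-.5),0).round(4))
# overlays
for p,roi,n,f in((t,(70,240,200,320),'top3o',5),(s,(150,110,230,200),'side3o',400/90)):
    a=cv2.imread('pics/'+n[:-1]+'.png')
    v=proj(p,box(.4416,.2233,.1,.028,.028,.0315,.0435))
    q=((v+.5-[roi[0],roi[1]])*f)
    h=cv2.convexHull(q.astype(np.float32)).round().astype(int)
    cv2.polylines(a,[h],True,(255,255,0),1); 
    v=proj(p,cyl(.4416,.2233,.0215,.0515,.1335)); q=((v+.5-[roi[0],roi[1]])*f)
    cv2.polylines(a,[cv2.convexHull(q.astype(np.float32)).round().astype(int)],True,(0,255,255),1)
    cv2.imwrite(f'pics/{n}.png',a)
```

```text
[0.4712 0.1998 0.0315]
[0.4171 0.194  0.0315]
[0.4714 0.2006 0.    ]
[0.4172 0.1949 0.    ]
```

View pics/side3o.png

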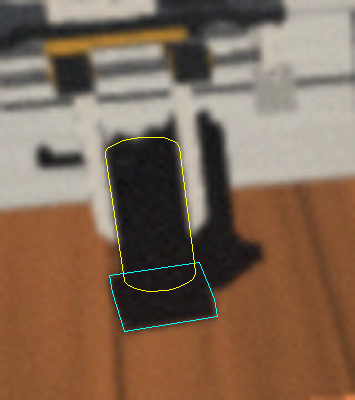

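View pics/top3o.png

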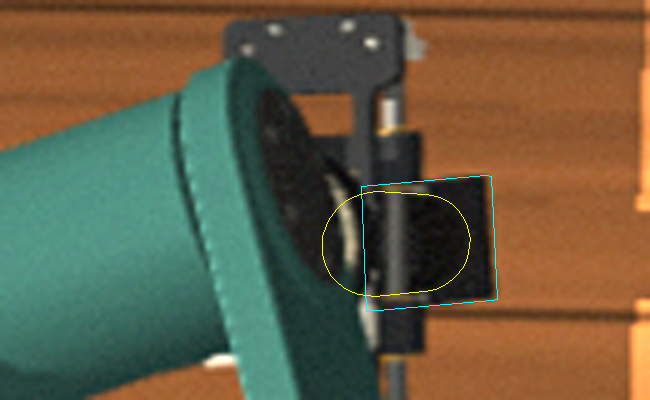

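The column hangs upright, about 7.7 N. Its axis is within 1–2 mm of the TCP: the model is drawn at the TCP and the true foot edge lies about 1 mm to the left. I lift and carry.

```bash
python3 -m crank '[{"tx":0,"ty":0,"tz":-2,"twist":0,"grip":0},{"tx":0,"ty":0,"tz":-3,"twist":0,"grip":0},{"tx":0,"ty":0,"tz":-2,"twist":0,"grip":0},{"tx":0,"ty":0,"tz":0,"twist":2.5,"grip":0},{"tx":0,"ty":0,"tz":0,"twist":0,"grip":0}]'
python3 -c "
from go import *
w=world(0,.0585)-[0,.001];print(w); to(*w,.115)"
```

```text
time: 16.3
tool_pos: [0.4402, 0.2228, 0.1616]
ee_rot: [-3.141, 0.0, 1.591]
wrist_force: [0.7, 0.6, -8.0]
width: 0.0409
[0.63051694 0.04518395]
tx -18.14 ty 18.67 tz 4.66 cm yaw 1.5911
```

```bash
python3 -m crank '[{"tx":-1,"ty":1,"tz":0,"twist":0,"grip":0},{"tx":-2,"ty":2,"tz":0,"twist":0,"grip":0},{"tx":-2.5,"ty":2.6,"tz":0,"twist":0,"grip":0},{"tx":-2.5,"ty":2.6,"tz":0,"twist":0,"grip":0},{"tx":-2.5,"ty":2.6,"tz":0,"twist":0,"grip":0},{"tx":-2.5,"ty":2.6,"tz":0,"twist":0,"grip":0},{"tx":-2.5,"ty":2.6,"tz":0,"twist":0,"grip":0},{"tx":-1.6,"ty":1.7,"tz":0,"twist":0,"grip":0},{"tx":-1,"ty":1,"tz":0,"twist":0,"grip":0},{"tx":0,"ty":0,"tz":0,"twist":0,"grip":0},{"tx":0,"ty":0,"tz":0,"twist":0,"grip":0}]'
python3 -c "
from go import *
w=world(0,.0585)-[0,.001];print(w); to(*w,.115)"
```

```text
time: 17.68
tool_pos: [0.6305, 0.0463, 0.1617]
ee_rot: [-3.14, -0.001, 1.591]
wrist_force: [-1.2, 0.1, -7.8]
width: 0.0404
[0.63051694 0.04518395]
tx -0.11 ty 0.00 tz 4.67 cm yaw 1.5913
```

```bash
python3 -m crank '[{"tx":-0.1,"ty":0,"tz":1.5,"twist":0,"grip":0},{"tx":0,"ty":0,"tz":1.5,"twist":0,"grip":0},{"tx":0,"ty":0,"tz":1.2,"twist":0,"grip":0},{"tx":0,"ty":0,"tz":0,"twist":0,"grip":0},{"tx":0,"ty":0,"tz":0,"twist":0,"grip":0}]'
python3 - <<'E'
from go import *
w=world(0,.0585)-[0,.001]; to(*w,.107)
from bench import cams
T=get_obs()['tool_pos']; b=T[2]-.0621; print(b)
for n,roi,f in(('top',(190,170,300,250),5),('side',(220,110,320,240),4)):
    p=cams.snapshot(n);pickle.dump(p,open(n+'4.pkl','wb')); a=cv2.cvtColor(p['frame'],cv2.COLOR_RGB2BGR)
    a=a[roi[1]:roi[3],roi[0]:roi[2]]; a=np.clip(cv2.resize(a,None,fx=f,fy=f,interpolation=cv2.INTER_CUBIC)*1.8,0,255).astype(np.uint8)
    for X,c in((box(T[0],T[1]+.001,.063,.028,.028,b,b+.012),(255,255,0)),(cyl(T[0],T[1]+.001,.0215,b+.02,b+.102),(0,255,255)),(np.array([np.r_[world(x,y),.042] for x in(-.062,.062) for y in(.039,.078)]),(0,255,0))):
        q=((proj(p,X)+.5-[roi[0],roi[1]])*f)
        cv2.polylines(a,[cv2.convexHull(q.astype(np.float32)).round().astype(int)],True,c,1)
    cv2.imwrite(f'pics/{n}4.png',a)
E
```

```text
time: 18.3
tool_pos: [0.6314, 0.0447, 0.1202]
ee_rot: [3.141, -0.0, 1.591]
wrist_force: [0.3, 0.4, -7.7]
width: 0.0403
tx 0.05 ty -0.08 tz 1.32 cm yaw 1.5906
0.058124280341391804
```

View pics/side4.png

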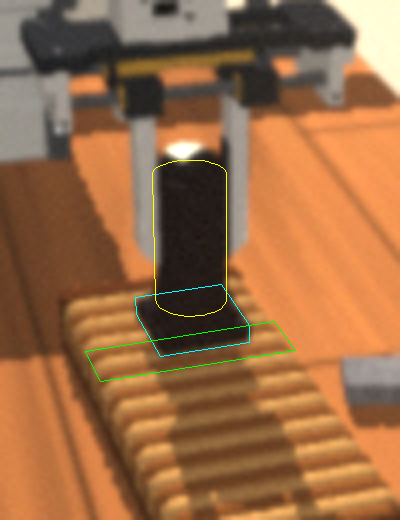

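View pics/top4.png

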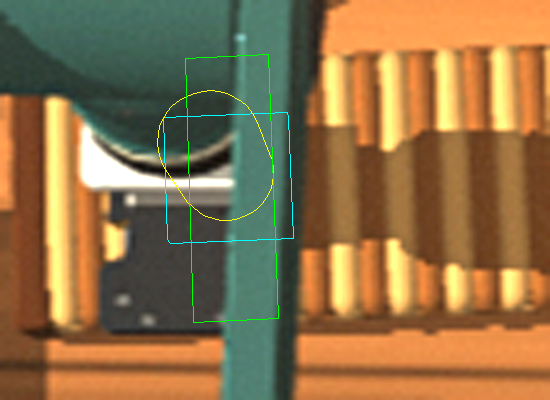

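The overlays agree with the held column to 1–2 mm and it stands over the stiff strips. I lower it gently.

```bash
python3 -m crank '[{"tx":0.05,"ty":0,"tz":0.5,"twist":0,"grip":0},{"tx":0,"ty":0,"tz":0.4,"twist":0,"grip":0},{"tx":0,"ty":0,"tz":0.2,"twist":0,"grip":0},{"tx":0,"ty":0,"tz":0,"twist":0,"grip":0},{"tx":0,"ty":0,"tz":0,"twist":0,"grip":0}]'
python3 -m crank '[{"tx":0,"ty":0,"tz":0.05,"twist":0,"grip":0},{"tx":0,"ty":0,"tz":0.05,"twist":0,"grip":0},{"tx":0,"ty":0,"tz":0,"twist":0,"grip":0}]'
python3 -m crank '[{"tx":0,"ty":0,"tz":0.05,"twist":0,"grip":0},{"tx":0,"ty":0,"tz":0,"twist":0,"grip":0}]'
```

```text
time: 19.02
tool_pos: [0.6312, 0.0451, 0.1091]
ee_rot: [3.141, -0.0, 1.591]
wrist_force: [0.7, 0.4, -7.7]
width: 0.0407
time: 19.4
tool_pos: [0.6311, 0.0452, 0.1079]
ee_rot: [-3.141, -0.0, 1.591]
wrist_force: [-0.0, 0.8, -7.3]
width: 0.0406
time: 19.65
tool_pos: [0.631, 0.0452, 0.1074]
ee_rot: [-3.141, -0.0, 1.591]
wrist_force: [0.7, 0.7, -7.5]
width: 0.0405
```

```bash
python3 -m crank '[{"tx":0,"ty":0,"tz":0.05,"twist":0,"grip":0},{"tx":0,"ty":0,"tz":0,"twist":0,"grip":0}]'
python3 -m crank '[{"tx":0,"ty":0,"tz":0.05,"twist":0,"grip":0},{"tx":0,"ty":0,"tz":0,"twist":0,"grip":0}]'
```

```text
time: 19.9
tool_pos: [0.6312, 0.0452, 0.1071]
ee_rot: [3.141, -0.0, 1.591]
wrist_force: [-1.1, -0.7, -7.0]
width: 0.0409
time: 20.15
tool_pos: [0.6312, 0.0451, 0.1071]
ee_rot: [3.141, -0.0, 1.591]
wrist_force: [-0.2, -0.1, -4.4]
width: 0.0409
```

Contact at TCP z ≈ 0.1071, as expected (0.107). I load it step by step.

```bash
python3 -m crank '[{"tx":0,"ty":0,"tz":0.05,"twist":0,"grip":0},{"tx":0,"ty":0,"tz":0,"twist":0,"grip":0}]'
python3 -m crank '[{"tx":0,"ty":0,"tz":0.05,"twist":0,"grip":0},{"tx":0,"ty":0,"tz":0,"twist":0,"grip":0}]'
python3 -m crank '[{"tx":0,"ty":0,"tz":0.03,"twist":0,"grip":0},{"tx":0,"ty":0,"tz":0,"twist":0,"grip":0}]'
```

```text
time: 20.4
tool_pos: [0.6312, 0.0452, 0.107]
ee_rot: [3.141, -0.0, 1.591]
wrist_force: [-1.2, -0.9, -1.5]
width: 0.0408
time: 20.65
tool_pos: [0.6312, 0.0451, 0.1069]
ee_rot: [3.141, 0.0, 1.591]
wrist_force: [-4.9, 0.3, 4.6]
width: 0.0409
time: 20.9
tool_pos: [0.6313, 0.0452, 0.1069]
ee_rot: [3.14, -0.0, 1.591]
wrist_force: [-5.2, -0.5, 6.4]
width: 0.0411
```

The panel bears about 14 N with no sag. I take the preload off and open.

```bash
python3 -m crank '[{"tx":0,"ty":0,"tz":-0.07,"twist":0,"grip":0},{"tx":0,"ty":0,"tz":0,"twist":0,"grip":0},{"tx":0,"ty":0,"tz":0,"twist":0,"grip":0.46},{"tx":0,"ty":0,"tz":0,"twist":0,"grip":0.5},{"tx":0,"ty":0,"tz":0,"twist":0,"grip":0.6},{"tx":0,"ty":0,"tz":0,"twist":0,"grip":0.8},{"tx":0,"ty":0,"tz":0,"twist":0,"grip":1},{"tx":0,"ty":0,"tz":0,"twist":0,"grip":1},{"tx":0,"ty":0,"tz":0,"twist":0,"grip":1}]'
```

```text
time: 22.02
tool_pos: [0.6312, 0.0452, 0.1059]
ee_rot: [3.141, -0.0, 1.591]
wrist_force: [0.1, -0.6, -0.3]
width: 0.092
```

```bash
python3 -m crank '[{"tx":0,"ty":0,"tz":-2,"twist":0,"grip":1},{"tx":0,"ty":0,"tz":-3,"twist":0,"grip":1},{"tx":0,"ty":0,"tz":-4,"twist":0,"grip":1},{"tx":0,"ty":0,"tz":-4,"twist":0,"grip":1},{"tx":2,"ty":-4,"tz":-2,"twist":0,"grip":1},{"tx":3,"ty":-5,"tz":0,"twist":0,"grip":1},{"tx":3,"ty":-5,"tz":0,"twist":0,"grip":1},{"tx":3,"ty":-5,"tz":0,"twist":0,"grip":1},{"tx":3,"ty":-5,"tz":0,"twist":0,"grip":1},{"tx":0,"ty":0,"tz":0,"twist":0,"grip":1},{"tx":0,"ty":0,"tz":0,"twist":0,"grip":1}]'
python3 - <<'E'
from go import *
from bench import cams
print(get_obs()['tool_pos'],get_obs()['wrist_force'])
x,y=world(0,.0585)
for n,roi,f in(('top',(190,170,300,250),5),('side',(220,110,320,240),4)):
    p=cams.snapshot(n);pickle.dump(p,open(n+'5.pkl','wb')); a=cv2.cvtColor(p['frame'],cv2.COLOR_RGB2BGR)
    cv2.imwrite(f'pics/{n}5f.png',a)
    a=a[roi[1]:roi[3],roi[0]:roi[2]]; a=np.clip(cv2.resize(a,None,fx=f,fy=f,interpolation=cv2.INTER_CUBIC)*1.5,0,255).astype(np.uint8)
    for X,c in((box(x,y,.063,.028,.028,.045,.057),(255,255,0)),(cyl(x,y,.0215,.065,.147),(0,255,255))):
        q=((proj(p,X)+.5-[roi[0],roi[1]])*f)
        cv2.polylines(a,[cv2.convexHull(q.astype(np.float32)).round().astype(int)],True,c,1)
    cv2.imwrite(f'pics/{n}5.png',a)
    for q in('column','pawn','shrub','tray','jar','brush'):
        print(n,q,[(round(d['conf'],2),[round(float(c),1) for c in d['centre']],int(d['region'].sum())) for d in cams.outline_of(p,q)][:2])
E
```

```text
time: 23.4
tool_pos: [0.389, 0.1803, 0.2573]
ee_rot: [3.139, -0.0, 1.591]
wrist_force: [0.1, 0.3, -0.3]
width: 0.0943
[0.38898055 0.18033823 0.25730079] [ 0.10026092  0.32402797 -0.26296316]
top column [(0.71, [103.7, 270.9], 489), (0.58, [236.8, 205.2], 679)]
top pawn []
top shrub [(0.86, [245.2, 285.0], 403)]
top tray [(0.71, [433.1, 243.5], 6855)]
top jar [(0.87, [116.0, 182.5], 394)]
top brush [(0.6, [248.4, 143.2], 840)]
side column [(0.73, [264.5, 186.0], 935), (0.71, [196.9, 159.2], 625)]
side pawn [(0.94, [194.5, 280.1], 430)]
side shrub [(0.68, [195.2, 222.7], 393)]
side tray [(0.65, [291.9, 366.9], 13118)]
side jar []
side brush [(0.61, [333.0, 201.8], 682)]
```

View pics/side5.png

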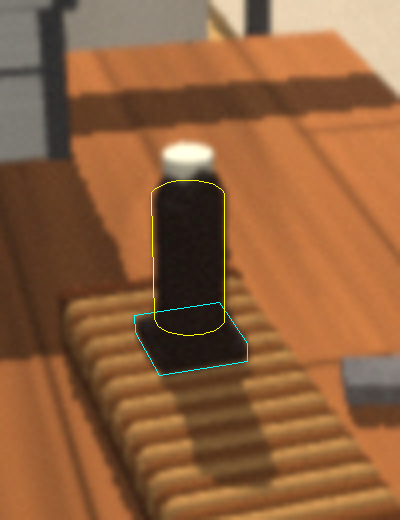

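View pics/top5.png

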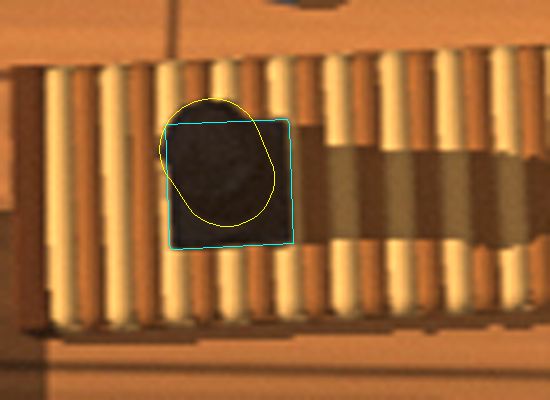

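View pics/side5f.png

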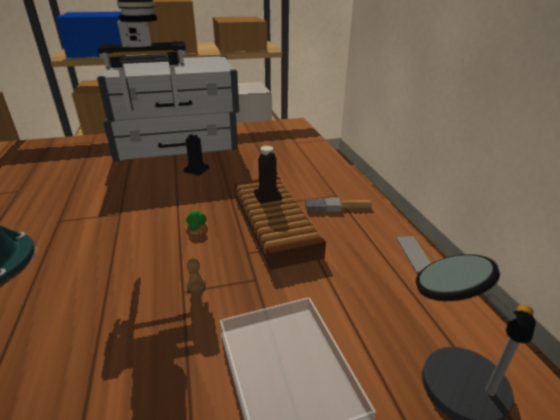

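The placed column's foot and shaft match the model at z = 45 mm, y = +58.5, upright and unsagged. The white spot above it in the side view is the jar's cap behind. Handing in.

```bash
python3 -c "
from bench import ticket
print(ticket.close_job())"
```

```text
the job is handed in; nothing more can be done
None
```

The column is standing on the panel over the batten, released, and the job was handed in at about 24 s; it reports no verdict.

- **Finding the batten:** I pressed with shut fingertips, never above about 11 N. The strips at panel y = +45.5, +58.5 and +71.5 mm were stiff. The presses near +30 and +87 mm sank at 2–3 N. That puts the batten centre at about +58.5 mm.
- **Placing:** I took the nearer of the two black columns (0.49 m from the base, against 0.58 m). It touched down at the expected height, and the panel bore about 14 N with no sag before I let go.
- **Last checks:** In both pictures the foot and shaft match the model standing upright at y = +58.5 mm, 45 mm high, to about 1–2 mm. The wrist force is about zero, and the arm is clear of everything.
- **Bystanders:** Each one the networks found is within about 4 pixels of its start.
- **Checks that disagreed:** In the last pictures the networks missed the pawn in the top view and the jar in the side view. Each was found in the other view, near its start. The gripper also read 41 mm on the 43 mm shaft, with no ill effect.

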